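Show the power board to the inspection camera

ROBOT

A 6-joint arm with a two-finger parallel gripper is mounted at the origin on the work surface. World frame = base frame: x ahead of the robot, y to its left, z up, the work surface at z = 0. Lengths are in mm, angles in rad, forces in N, time in s.
With the tool pointing down it reaches from about 275 to 725 mm from the base axis. Payload 5.6 kg.
Tool frame: the origin (TCP) lies midway between the tips of the shut fingers; the grasp point (between the pads) lies 19 mm behind it (manip.hold_point_z is the distance from the TCP to the grasp point, in mm); z points along the fingers, y is the line along which they close (so a half turn about z gives the same grasp; the last joint's range is limited). The gripper opens to 85 mm and grips with 20 to 120 N. Pads are 22 mm wide; open, the fingers measure 114 mm over their backs; the gripper's body (76 mm by 85 mm) begins 54 mm behind the grasp point. The pads swing forward as they close: fully open they stand 13 mm farther back than shut.
Start: joints at [-0.874, 0.255, 0.108, 0, -1.424, -0.285], TCP at [220.161, -504.006, 231.283] pointing down, gripper open.
Joint ranges: [-2.95, 2.95], [-1.21, 1.97], [-1.09, 1.5], [-2.87, 1.71], [-2.94, -0.07], [-3.05, 3.05]. Speed limits (rad/s): [2.57, 2.57, 3.14, 3.14, 3.14, 3.14].

INTERFACE

Orientations are given as a unit quaternion [x, y, z, w].
In Python, from cell import manip gives the robot as it stands. The module is installed in compiled form; this text tells all that it offers.
- The arm moves only by the shell command python3 -m handwheel 'ROWS' [FORCE]. ROWS is JSON, a list of rows, each an object with "gripper": the closure, from -1 (fully open) to 1 (shut); "xyz": the shift along the tool's x, y, z in m, a list of three; "roll": the turn about the tool's z in degrees. A call has 1 to 5 rows; each row shifts and turns the commanded pose from where the row before left it, along the tool's axes as they then stand; what a row does not reach is not made up. A row lasts 1/12 s, in which the tool goes at most 41.7 mm and 7.16 degrees, less where a joint would pass 70% of its speed; a pose out of reach is approached as far as the arm can. A call is refused whole if a number of a shift passes 0.0417 or a number of a turn 7.16, either way. A call with a gripper value outside its range is refused whole. The fingers move at their own pace and stop on an object; FORCE is the grip in N (left out, the last holds). Time passes only in rows, so rows that do not move let the fingers close. It gives the time, the measured TCP pose, the force, the opening and the grip force at its end, in the units of the state.
- manip.observe(): the state, without advancing time (a new reading comes with each control period).
- manip.camera(name): name is "scene" or "top" or "wrist"; returns the picture (400x640x3 uint8, red, green, blue); there is no depth.
- manip.get_calibration(name): a dict with "camera_matrix" (3x3 intrinsics, pixels), "cam_to_world" (4x4, takes a point from camera to world coordinates). Camera axes: x right, y down, z forward; pixel columns grow to the right and rows downward; lengths in mm; the calibration is good to about 2 mm. A picture is of the moment at which its call begins: read the wrist's pose just before it. get_calibration takes no time and is no camera call; for the wrist camera it gives the pose at the moment of the call.
- manip.finish_job(): hands the job in; it is judged then, once.
Trained networks look in the newest picture that a camera, given by its name, has taken for a name from the list of things; names that differ only in an ending like _2 or _b are one class to them, and where a whole thing is asked for, a point or a joint stands for the part that bears it (a point fixed in the world has none). Each returns a list of dicts, best first, with "p" (0 to 1); they miss things now and then, are a little off and sometimes report something else, mostly with a low value. They report only what shows in the picture. A call takes as long as a camera call. They do not tell look-alikes from the thing itself.
- manip.spot_in(camera, query): "rect" ([left, top, width, height] in pixels, round what is visible of it).
The state is a dict: "clock": time; "joint_positions": joint angles; "qd": joint speeds; "joint_torque": joint torques, N m; "tcp_pos": TCP position; "orientation": TCP orientation; "contact_force": force on the tool from outside, world axes, zero at the start; "wrist_torque": the same for the moment, N m; "gripper_width": opening from 0.0 (shut) to 1.0 (fully open); "gripper_force": force on a finger pad.
Only numpy, scipy, OpenCV 4.12 (cv2) and the standard library are available. Lean on these libraries where they do the work, as an engineer would, in place of code of your own. Each camera call takes 0.05 s, during which the arm holds its last target. There are 200 camera calls.

TASK

Slide the holder's keeper back off the power board, lift the board out, and show it to the inspection camera: component side square to the lens, top edge up, centred in view about 12 cm from the lens. Finish while still holding it there steadily in the air, for the camera to inspect. Do not bump the camera, and leave the parts tray, solder spool and bottle where they are.

Things in the scene. Friction and masses are not known exactly. Their poses are not given: they have to be found in the camera images.
- holder: Board holder fixed to the bench: dark steel base 90 (x) x 185 (y) x 16 mm high, y -75..110. Two slotted aluminium posts 30 mm deep in x, at y 39..58 and -58..-39, tops at z 62 mm; slots 15 mm wide in x, bottoms 92 mm apart. Origin: on the bench below the middle of the standing board. Its y points from the board to the keeper side, z up.
- keeper (a joint): Steel slide on the holder, m: 0 = pushed in, grows towards the holder's +y, off the board; stop at 0.035, starts at 0 to 0.006. 12 mm thick upright beyond the +y post, with a lip (z 104..112 mm, 24 mm wide in x) that at 0 overhangs the board's top corner by 10 mm, 3 mm above it; above 0.012 the board is free. Friction about 2.5 N, stays where left.
- keeper_knob (a point): Point on the keeper's black upright round knob, 16 mm in diameter, 38 mm tall (z 112..150 mm above the bench), standing on the lip: on its axis at z 132 mm, 18 mm below its top. Moves with the keeper; at joint value 0 it lies at y = 60 mm in the holder's frame.
- board: Circuit board on an aluminium plate, standing on edge in the slots, about 1 mm loose: 12 mm thick (x -6..6), 90 wide (y), 85 tall (z), 0.14-0.28 kg. Origin: centre of bottom edge, 16 mm above the bench at start. x points out of the component side (coil, connector, 12 mm proud); back fins 6 mm proud; z to the top edge. Strip z 55..85 mm is bare, for gripping from above. Axes start as the holder's.
- board_face (a point): Centre of the board's component side, on the surface of the circuit board: (6, 0, 42.5) mm in the board's frame. Same axes as the board.
- board_aim (a point): Imaginary point 120 mm straight out from board_face along the board's x, at (126, 0, 42.5) mm in the board's frame; it is where the lens should be.
- cam: Inspection camera on a fixed stand (base plate 130 x 130 x 14 mm, post 20 mm in diameter). Origin: on the bench, under the head; the post and the head's level tilt axis are at x 60, the axis at z 300 mm; -x is the way it faces, towards the robot; z up. White head 100 x 42 x 42 mm with a lens barrel 38 mm in diameter and a 56 mm ring light in front.
- lens (a point): Centre of the lens front, 100 mm ahead of the head's tilt axis. The head is tilted 0.2 to 0.5 rad down, stiff, not to be moved. Axes of the tilted head: the camera looks along -x, y is level, z is up in its picture. A board shown perfectly has board_face at (-120, 0, 0) mm in this frame and its axes parallel to these (its x towards the lens, z up).
- tray: Bystander: grey open parts tray 120 (x) x 170 (y) x 35 mm high, with small parts; origin centre of underside. Holder and tray swap sides between starts.
- spool: Bystander: metal solder spool standing upright, 60 mm in diameter, 60 mm tall; origin centre of underside.
- flux: Bystander: white bottle, 40 mm in diameter, 100 mm tall; origin centre of underside.
Not all that is in view belongs to the job. Of the things like the board, leave any that is purple; of the rest the smaller one is meant.

How it is judged:
By the outcome, as a careful person would: the job done as asked, in the order asked, and still so for the second after the job is handed in, while the arm keeps its last pose, push and grip.
It also fails if it takes over 42 s, if anything falls off the work surface, if the arm or the gripper's body presses on something with over 40 N, if the wrist force passes 120 N, or if a joint passes its speed limit or range.

## Working session

There is one attempt and no reset: what is moved stays moved. The work goes in short steps, Python scripts to look and compute and a shell command to move; the robot and the scene stay as the last step left them, time stands still between calls to the robot, and variables do not carry over. Pictures are saved under pics/ and viewed, at most 10 in all, crops included, and the job is handed in when it is done.

```bash
mkdir -p pics
cat > h.py <<'E'
import numpy as np, cv2
from cell import manip
from scipy.spatial.transform import Rotation as R
def cal(n):
    c=manip.get_calibration(n); return np.array(c["camera_matrix"]),np.array(c["cam_to_world"])
def ray(n,u,v):
    K,T=cal(n); d=T[:3,:3]@np.linalg.solve(K,[u,v,1.]); return T[:3,3],d/np.linalg.norm(d)
def onz(n,u,v,z):
    o,d=ray(n,u,v); return o+d*(z-o[2])/d[2]
def proj(n,P):
    K,T=cal(n); p=(np.atleast_2d(P)-T[:3,3])@T[:3,:3]; q=p@K.T; return q[:,:2]/q[:,2:]
def snap(n,f):
    im=manip.camera(n); cv2.imwrite(f"pics/{f}.png",im[:,:,::-1]); return im
E
python3 - <<'E'
from h import *
a=snap("scene","s0");b=snap("top","t0")
for c in("scene","top"):
    for q in("holder","board","keeper_knob","cam","lens","tray","spool","flux"):
        print(c,q,[(np.round(r["rect"]).astype(int).tolist(),round(r["p"],2)) for r in manip.spot_in(c,q)[:4]])
    K,T=cal(c);print(K.round(1).tolist(),T.round(3).tolist())
o=manip.observe();print(o)
print(manip.hold_point_z)
E
```

```text
scene holder [([190, 235, 77, 87], 0.67)]
scene board [([259, 282, 22, 51], 0.96), ([187, 216, 18, 61], 0.92), ([202, 260, 35, 37], 0.84)]
scene keeper_knob [([228, 236, 22, 43], 0.81)]
scene cam [([345, 175, 86, 137], 0.61)]
scene lens [([359, 178, 70, 28], 0.83), ([227, 323, 19, 41], 0.46)]
scene tray [([309, 189, 60, 46], 0.98)]
scene spool [([408, 209, 18, 27], 0.65)]
scene flux [([225, 322, 20, 41], 0.75)]
[[425.8, 0.0, 312.6], [0.0, 425.8, 198.8], [0.0, 0.0, 1.0]] [[0.728, 0.381, -0.569, 1185.034], [0.685, -0.413, 0.6, -637.085], [-0.006, -0.828, -0.561, 803.665], [0.0, 0.0, 0.0, 1.0]]
top holder [([370, 212, 64, 38], 0.76), ([404, 223, 31, 10], 0.42)]
top board [([402, 222, 29, 13], 0.79), ([387, 172, 25, 20], 0.76), ([397, 257, 27, 48], 0.62)]
top keeper_knob [([386, 223, 14, 10], 0.69), ([210, 152, 26, 24], 0.3)]
top cam [([285, 73, 47, 94], 0.67)]
top lens [([290, 73, 31, 66], 0.71)]
top tray [([224, 210, 65, 53], 0.8)]
top spool [([210, 151, 24, 25], 0.91)]
top flux [([431, 164, 14, 18], 0.6)]
[[406.0, 0.0, 318.4], [0.0, 406.0, 202.7], [0.0, 0.0, 1.0]] [[-0.008, -0.985, 0.
[... 154 characters left out ...]
296e-01,  2.55024219e-01,  1.08166753e-01, -4.74633366e-05,
       -1.42391435e+00, -2.84591420e-01]), 'qd': array([-0.00062854, -0.00050023, -0.00034307, -0.00095272, -0.00042803,
       -0.00081415]), 'joint_torque': array([ 6.50715738e-04, -3.86393344e+01,  2.38067740e+01,  5.36794960e+00,
       -7.09585511e-04,  1.41341701e-05]), 'tcp_pos': array([ 220.15522472, -503.97550168,  231.30272287]), 'orientation': array([-2.04445621e-01,  9.78877923e-01,  2.48743825e-07,  2.64810919e-05]), 'contact_force': array([-0.43555   , -0.17885769, -0.21942632]), 'wrist_torque': array([ 0.02421199,  0.0222601 , -0.01105701]), 'gripper_force': 0.0, 'gripper_width': 0.9999507266154226}
18.700000000000003
```

View pics/s0.png

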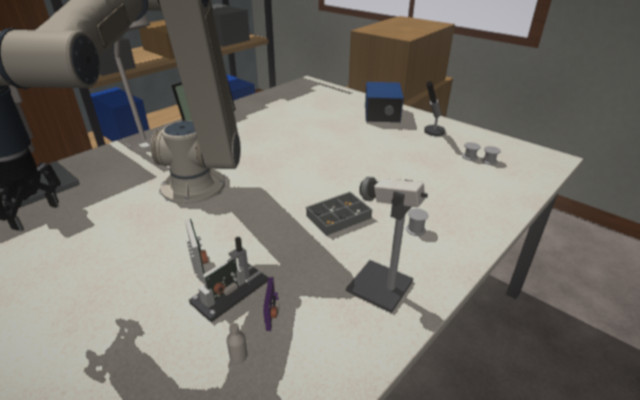

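View pics/t0.png

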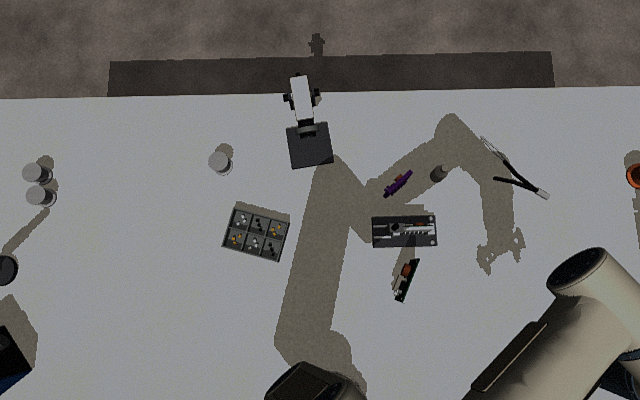

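The top view shows the holder at (404,231) with the knob to the left at (393,228). The purple look-alike is at (398,184), and the larger one is on the near side at (406,280). The camera head is at (301,100), with its base at (310,145).

Run:
```python
from h import *
t=cv2.imread("pics/t0.png");s=cv2.imread("pics/s0.png")
r=lambda im,x,y,w,h,f:cv2.resize(im[y:y+h,x:x+w],None,fx=f,fy=f,interpolation=cv2.INTER_CUBIC)
A=r(t,364,200,80,60,5);A2=r(t,275,65,80,110,5)[:, :]
B=r(s,180,210,80,110,5)
C=r(s,345,165,90,145,4)
c=np.zeros((600,800,3),np.uint8)
c[:300,:400]=A; c[300:600,:400]=r(s,180,225,100,75,4)[:300,:400]
c[:600-20,400:800]=cv2.resize(C,(400,580))[:,:]
cv2.imwrite("pics/c1.png",c)
d=np.zeros((600,800,3),np.uint8); d[:550,:400]=A2; d[:550,400:]=B; cv2.imwrite("pics/c2.png",d)
```

```text
(no output)
```

View pics/c1.png

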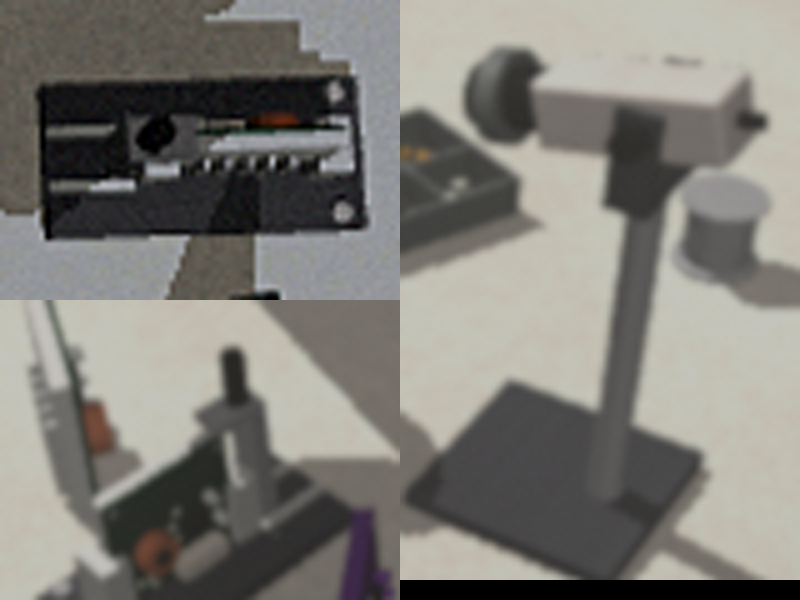

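View pics/c2.png

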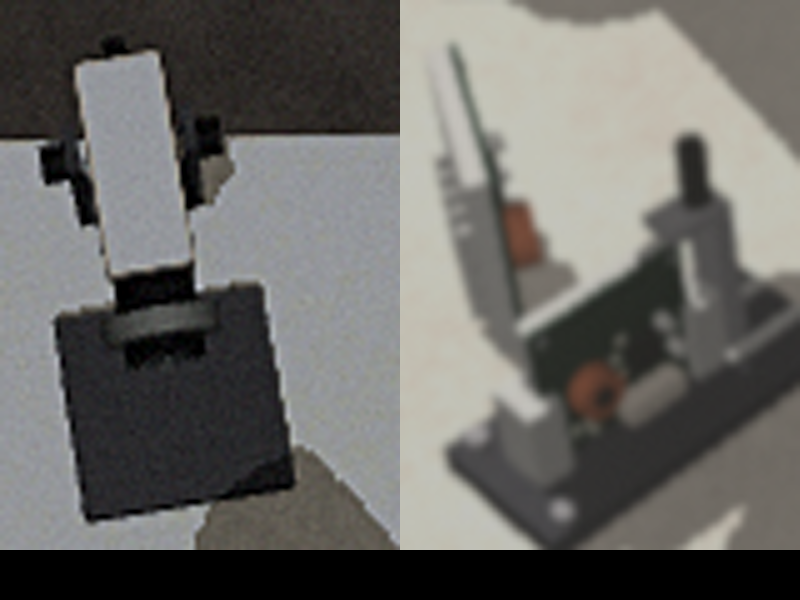

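The crops show the holder's base corners, the knob, and the board with its component side facing world +x, plus the tilted head and its stand. Next I'll fit the poses and read the mover's usage text.

```bash
python3 -m handwheel 2>&1 | head -20
cat > fit.py <<'E'
from h import *
from scipy.optimize import least_squares as LS
top=lambda p,o,s:np.array(p)/s+np.array(o)-0.4
hc=top([(40,85),(356,75),(366,228),(47,238)],(364,200),5)
W=np.array([onz("top",*p,16) for p in hc])
loc=np.array([(45,110),(45,-75),(-45,-75),(-45,110)])
def T(p,l): c,s=np.cos(p[2]),np.sin(p[2]); return l@np.array([[c,s],[-s,c]])+p[:2]
r=LS(lambda p:(T(p,loc)-W[:,:2]).ravel(),[400,-250,0]);print("holder",r.x.round(3),r.fun.round(1))
H=r.x
# scene check of knob top
def hp(l): l=np.array(l,float);return np.r_[T(H,l[None,:2])[0],l[2]]
for k in(0,.003,.006):print(k,proj("scene",[hp((0,60+k*1000,150)),hp((0,60+k*1000,112))]).round(1).tolist(),proj("top",hp((0,60+k*1000,150))).round(1).tolist())
bc=top([(55,318),(263,285),(295,488),(85,520)],(275,65),5)
Wc=np.array([onz("top",*p,14) for p in bc]);lc=np.array([(65,65),(65,-65),(-65,-65),(-65,65)])
r=LS(lambda p:(T(p,lc)-Wc[:,:2]).ravel(),[700,0,0]);C=r.x;print("cam",C.round(3),r.fun.round(1))
hd=top([(75,65),(157,52),(192,262),(110,277)],(275,65),5)
sc=np.array([(540,62),(725,92),(750,75)])  # head in scene: front-near-top, back-near-top
def cp(p,l):
    # l in tilted head frame about axis
    c,s=np.cos(p[3]),np.sin(p[3]); Rz=R.from_euler('z',p[2]).as_matrix(); Ry=R.from_euler('y',-p[3]).as_matrix()
    return (Rz@((Ry@np.array(l,float).T).T+[60,0,300]).T).T+[p[0],p[1],0]
s1=lambda u,v:((u-400)/4.444+345-.4,v/4+165-.4)
def res(p):
    f=p[4]
    L=np.array([(100+f,21,21),(100+f,-21,21),(f,-21,21),(f,21,21)])
    e=(proj("top",cp(p,L))-hd).ravel()
    S=proj("scene",cp(p,[(f,21,21),(f,-21,21),(100+f,-21,21),(f,-21,-21)]))
    Sm=np.array([s1(548,60),s1(535,90),s1(720,108),s1(538,136)])
    b=np.c_[T(p,lc),np.full(4,14)]
    return np.r_[e,(S-Sm).ravel(),(proj("top",b)-bc).ravel()]
for sg in(-1,1):
    r=LS(res,[*C,.35*sg,-60],loss='soft_l1');print(r.x.round(3),r.cost.round(1),r.fun.round(1).tolist())
    p=r.x; ln=cp(p,[(-100,0,0)]);print("lens",ln.round(1),proj("scene",ln).round(1),proj("top",ln).round(1))
E
python3 fit.py
```

```text
invalid input
holder [ 5.03396e+02 -2.41591e+02  1.90000e-02] [ 0.4  0.6  0.2  0.1 -0.5 -1.  -0.   0.3]
0 [[237.6, 237.3], [239.2, 249.3]] [[396.6, 225.8]]
0.003 [[238.5, 236.7], [240.1, 248.7]] [[395.4, 225.9]]
0.006 [[239.5, 236.1], [241.1, 248.1]] [[394.3, 225.9]]
cam [7.69041e+02 5.06220e+01 1.42000e-01] [ 0.   0.2 -0.4 -0.2  0.5 -0.8 -0.1  0.7]
[ 7.68938e+02  5.06960e+01  1.49000e-01  4.41970e+01 -8.83580e+01] 10.3 [-0.5, 0.1, 0.9, -0.2, 0.7, 0.5, -0.6, 0.4, 4.6, -1.3, -1.3, -0.5, 0.3, 0.6, 0.3, 4.7, -0.2, 0.2, -0.1, 0.0, 0.3, -0.3, -0.1, 0.2]
lens [[731.7  45.1 278.7]] [[374.6 190.1]] [[305.9 125.2]]
[ 7.68938e+02  5.06960e+01  1.49000e-01  2.15000e-01 -8.83580e+01] 10.3 [-0.5, 0.1, 0.9, -0.2, 0.7, 0.5, -0.6, 0.4, 4.6, -1.3, -1.3, -0.5, 0.3, 0.6, 0.3, 4.7, -0.2, 0.2, -0.1, 0.0, 0.3, -0.3, -0.1, 0.2]
lens [[731.7  45.1 278.7]] [[374.6 190.1]] [[305.9 125.2]]
```

Run:
```python
from h import *
t=cv2.imread("pics/t0.png");s=cv2.imread("pics/s0.png")
r=lambda im,x,y,w,h,f:cv2.resize(im[y:y+h,x:x+w],None,fx=f,fy=f,interpolation=cv2.INTER_LANCZOS4)
A=r(t,280,70,45,75,8); B=r(s,352,168,44*2//2+0+0,48,10)
c=np.zeros((600,800,3),np.uint8); c[:600,:360]=A
B=r(s,354,168,80,48,5.5); c[:264,360:800]=B
B=r(s,354,172,44,33,10); c[264:594,360:800]=B
c=cv2.convertScaleAbs(c,alpha=1.3,beta=10)
cv2.imwrite("pics/c3.png",c)
```

```text
(no output)
```

View pics/c3.png

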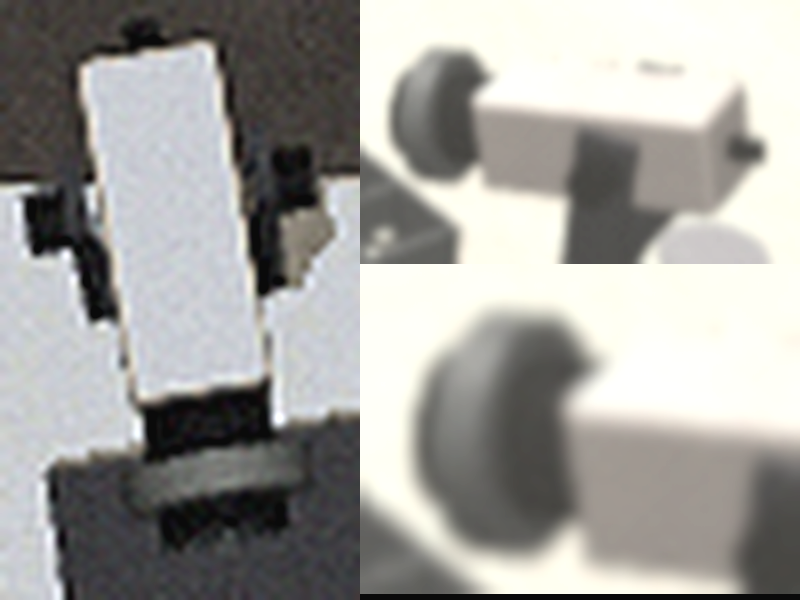

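Zoomed in, the top view shows the head with barrel and ring in front, lens end at about row 138. The scene view shows the ring disc spanning about columns 359–378. I'll refit with these.

```bash
cat > fit2.py <<'E'
from h import *
from scipy.optimize import least_squares as LS
lc=np.array([(65,65),(65,-65),(-65,-65),(-65,65)])
def cp(p,l):
    return (R.from_euler('z',p[2])*R.from_euler('y',-p[3])).apply(np.array(l,float))+R.from_euler('z',p[2]).apply([60,0,300])+[p[0],p[1],0]
bc=np.array([(55,318),(263,285),(295,488),(85,520)])/5+[274.6,64.6]
hd=np.array([(80,65),(215,42),(270,378),(135,405)])/8+[279.6,69.6]
sm=(np.array([(482,105),(705,128),(745,78),(485,185),(697,208)])-[360,0])/5.5+[353.6,167.6]
a=np.linspace(0,2*np.pi,60)
def circ(x,r): return np.c_[np.full(60,x),r*np.cos(a),r*np.sin(a)]
g10=lambda u,v:((u-360)/10+353.6,(v-264)/10+171.6)
def res(p):
    f,g,dz=p[4:7]; z=21+dz; y=-21+dz; b=100+f
    e=[proj("top",cp(p,[(b,21,z),(b,-21,z),(f,-21,z),(f,21,z)]))-hd,
       proj("scene",cp(p,[(f,-21,z),(b,-21,z),(b,21,z),(f,-21,y),(b,-21,y)]))-sm]
    w=R.from_euler('z',p[2]).apply(np.c_[lc,np.full(4,14)])+[p[0],p[1],0]
    e.append(proj("top",w)-bc)
    rg=proj("scene",cp(p,np.vstack([circ(-g,28),circ(-g+10,28)]))); rt=proj("top",cp(p,circ(-g,28)))
    bs=proj("scene",cp(p,circ(-100,19))); bt=proj("top",cp(p,circ(-100,19)))
    m=[rg[:,1].min()-g10(0,310)[1],rg[:,1].max()-g10(0,552)[1],rg[:,0].max()-g10(598,0)[0],
       rt[:,0].min()-(120/8+279.6),rt[:,0].max()-(305/8+279.6),
       bs[:,0].min()-g10(414,0)[0],bt[:,1].max()-(547/8+69.6),bt[:,0].min()-(160/8+279.6),bt[:,0].max()-(292/8+279.6)]
    return np.r_[np.vstack(e).ravel(),m,dz/5]
for t in(.25,.45):
    r=LS(res,[769,50.6,.145,t,-60,88,0],loss='soft_l1');print(r.x.round(3),r.cost.round(1));print(r.fun.round(1).tolist())
p=r.x;print("lens",cp(p,[(-100,0,0)]).round(1),"face",cp(p,[(-220,0,0)]).round(1))
E
python3 fit2.py
python3 - <<'E'
from h import *
for c in("wrist",):
    K,T=cal(c);o=manip.observe();Rt=R.from_quat(o["orientation"])
    print(K.round(1).tolist(),"cam in tool",Rt.inv().apply(T[:3,3]-o["tcp_pos"]).round(1),(Rt.inv().as_matrix()@T[:3,:3]).round(2).tolist())
E
```

```text
[ 7.65518e+02  5.00710e+01  1.47000e-01  2.01000e-01 -8.59040e+01
  1.13953e+02  2.65400e+00] 31.6
[-0.4, -0.1, 0.5, -0.1, 0.5, 0.6, -0.5, 0.1, -2.6, -2.0, 0.1, -0.0, 0.9, 0.1, -1.1, 0.2, 2.7, 3.1, 0.0, 1.2, 0.1, 1.1, 0.5, 0.9, 0.0, 1.2, -0.1, 0.7, 0.1, 0.9, 0.9, 10.0, -9.7, -1.3, -2.1, 0.5]
[[355.0, 0.0, 320.0], [0.0, 355.0, 198.6], [0.0, 0.0, 1.0]] cam in tool [  86.    -0.2 -142.2] [[0.0, -0.94, -0.33], [1.0, 0.0, -0.0], [0.0, -0.33, 0.94]]Traceback (most recent call last):
  File "fit2.py", line 25, in <module>
    r=LS(res,[769,50.6,.145,t,-60,88,0],loss='soft_l1');print(r.x.round(3),r.cost.round(1));print(r.fun.round(1).tolist())
    return func(*args, **kwargs)
    result = trf(vector_fun.fun, vector_fun.jac, x0, f0, J0, lb, ub, ftol, xtol,
                 gtol, max_nfev, x_scale, loss_function, tr_solver,
                 tr_options.copy(), verbose, callback=callback_wrapped)
    return trf_no_bounds(
        fun, jac, x0, f0, J0, ftol, xtol, gtol, max_nfev, x_scale,
        loss_function, tr_solver, tr_options, verbose, callback=callback)
    J = jac(x)
    self._update_jac
[... 719 characters left out ...]
    f = np.atleast_1d(self.fun(x, *self.args, **self.kwargs))
                      ~~~~~~~~^^^^^^^^^^^^^^^^^^^^^^^^^^^^^^
    return np.atleast_1d(self.fun(x))
                         ~~~~~~~~^^^
    return self.f(x, *self.args, **self.kwargs)
           ~~~~~~^^^^^^^^^^^^^^^^^^^^^^^^^^^^^^
  File "fit2.py", line 17, in res
    e.append(proj("top",w)-bc)
             ~~~~^^^^^^^^^
  File "h.py", line 11, in proj
    K,T=cal(n); p=(np.atleast_2d(P)-T[:3,3])@T[:3,:3]; q=p@K.T; return q[:,:2]/q[:,2:]
        ~~~^^^
  File "h.py", line 5, in cal
    c=manip.get_calibration(n); return np.array(c["camera_matrix"]),np.array(c["cam_to_world"])
ValueError: time passes only in moves, steps and waits
```

```bash
python3 - <<'E'
s=open('h.py').read()
s=s.replace('''def cal(n):
    c=''','''import os,pickle
def cal(n):
    f="cal_%s.pkl"%n
    if n!="wrist" and os.path.exists(f): return pickle.load(open(f,"rb"))
    r=_cal(n)
    if n!="wrist": pickle.dump(r,open(f,"wb"))
    return r
def _cal(n):
    c=''');open('h.py','w').write(s)
f=open('fit2.py').read()
f=f.replace("np.c_[lc,np.full(4,14)])","np.vstack([np.c_[lc+[p[7],0],np.full(4,14)],[60,0,14]]))").replace("e.append(proj(\"top\",w)-bc)","e.append(proj('top',w[:4])-bc); e.append((proj('scene',w[4:])-[390.7,288.9])*.7)").replace("88,0]","88,0,25]")
open('fit2.py','w').write(f)
# Calibrations were printed at first step (3 decimals)
import numpy as np,pickle
sc=(np.array([[425.8,0,312.6],[0,425.8,198.8],[0,0,1]]),np.array([[0.728,0.381,-0.569,1185.034],[0.685,-0.413,0.6,-637.085],[-0.006,-0.828,-0.561,803.665],[0,0,0,1]]))
tp=(np.array([[406.,0,318.4],[0,406.,202.7],[0,0,1]]),np.array([[-0.008,-0.985,0.174,379.856],[-0.999,0.013,0.03,-11.263],[-0.032,-0.174,-0.984,1202.004],[0,0,0,1]]))
pickle.dump(sc,open('cal_scene.pkl','wb'));pickle.dump(tp,open('cal_top.pkl','wb'))
E
python3 fit2.py
```

```text
[ 7.4057e+02  4.6716e+01  1.3900e-01  2.4300e-01 -6.0586e+01  8.9840e+01
 -2.4450e+00  2.9103e+01] 11.3
[-0.2, -0.3, 0.8, -0.2, 0.4, 1.0, -0.5, 0.3, -2.3, -1.1, -0.1, -0.8, 0.9, -0.6, -0.2, 1.2, 3.4, 2.6, 0.1, -0.1, 0.2, 0.1, 0.3, -0.1, -0.2, -0.0, 0.3, -1.8, -0.8, -0.1, 0.3, 0.8, 0.8, 0.6, 0.2, 0.2, -0.6, -0.5]
[ 7.4057e+02  4.6716e+01  1.3900e-01  2.4300e-01 -6.0586e+01  8.9840e+01
 -2.4450e+00  2.9103e+01] 11.3
[-0.2, -0.3, 0.8, -0.2, 0.4, 1.0, -0.5, 0.3, -2.3, -1.1, -0.1, -0.8, 0.9, -0.6, -0.2, 1.2, 3.4, 2.6, 0.1, -0.1, 0.2, 0.1, 0.3, -0.1, -0.2, -0.0, 0.3, -1.8, -0.8, -0.1, 0.3, 0.8, 0.8, 0.6, 0.2, 0.2, -0.6, -0.5]
lens [[703.9  41.6 275.9]] face [[588.5  25.4 247.1]]
```

```bash
A='{"gripper":-1,"xyz":[-0.035,0.0163,0],"roll":0}'
python3 -m handwheel '[{"gripper":-1,"xyz":[-0.035,0.0163,0],"roll":0},{"gripper":-1,"xyz":[-0.035,0.0163,0],"roll":0},{"gripper":-1,"xyz":[-0.035,0.0163,0],"roll":0},{"gripper":-1,"xyz":[-0.035,0.0163,0],"roll":0},{"gripper":-1,"xyz":[-0.035,0.0163,0],"roll":0}]' 40
python3 -m handwheel '[{"gripper":-1,"xyz":[-0.035,0.0163,0],"roll":0},{"gripper":-1,"xyz":[-0.035,0.0163,0],"roll":0},{"gripper":-1,"xyz":[-0.035,0.0163,0],"roll":0},{"gripper":-1,"xyz":[-0.035,0.0163,0],"roll":0},{"gripper":-1,"xyz":[-0.035,0.0163,0],"roll":0}]'
python3 -m handwheel '[{"gripper":-1,"xyz":[-0.035,0.0163,0],"roll":0},{"gripper":-1,"xyz":[0,0,0],"roll":-6.75},{"gripper":-1,"xyz":[0,0,0],"roll":-6.75},{"gripper":-1,"xyz":[0,0,0],"roll":-6.75},{"gripper":-1,"xyz":[0,0,0],"roll":-6.75}]'
python3 -m handwheel '[{"gripper":-1,"xyz":[0,0,0],"roll":-6.75},{"gripper":-1,"xyz":[0,0,0],"roll":-6.75},{"gripper":-1,"xyz":[0,0,0],"roll":-6.75},{"gripper":-1,"xyz":[0,0,0],"roll":-6.75},{"gripper":-1,"xyz":[0,0,0],"roll":-6.75}]'
python3 -m handwheel '[{"gripper":-1,"xyz":[0,0,0],"roll":-6.75},{"gripper":-1,"xyz":[0,0,0],"roll":0}]'
python3 - <<'E'
from h import *
im=snap("wrist","w1");o=manip.observe()
print(o["tcp_pos"].round(1),R.from_quat(o["orientation"]).as_matrix().round(3).tolist(),o["joint_positions"].round(3),o["clock"])
for q in("keeper_knob","board","holder"):print(q,[(np.round(r["rect"]).astype(int).tolist(),round(r["p"],2)) for r in manip.spot_in("wrist",q)[:4]])
print(proj("wrist",[(502.3,-181.6,150),(502.3,-181.6,112),(503.4,-241.6,101)]).round(1).tolist())
for z in(100,150):print(z,onz("top",419,259,z)[:2].round(),onz("top",404,302,z)[:2].round(),onz("top",412,172,z)[:2].round(),onz("top",387,190,z)[:2].round())
E
```

```text
clock: 1.32
tcp_pos: [348.7, -357.8, 231.5]
orientation: [-0.204, 0.979, -0.0, 0.0]
contact_force: [1.1, -1.7, 0.3]
gripper_width: 0.997
gripper_force: 0.0
clock: 1.73
tcp_pos: [476.6, -212.8, 231.6]
orientation: [-0.205, 0.979, -0.0, 0.0]
contact_force: [0.8, -0.8, -0.1]
gripper_width: 1.002
gripper_force: 0.0
clock: 2.15
tcp_pos: [501.4, -185.2, 231.2]
orientation: [-0.43, 0.903, 0.0, -0.0]
contact_force: [0.2, -0.6, -0.1]
gripper_width: 1.0
gripper_force: 0.0
clock: 2.57
tcp_pos: [501.2, -185.6, 231.3]
orientation: [-0.674, 0.739, -0.0, 0.0]
contact_force: [0.1, -0.4, -0.1]
gripper_width: 1.005
gripper_force: 0.0
clock: 2.73
tcp_pos: [501.2, -185.6, 231.3]
orientation: [0.715, -0.699, 0.0, -0.0]
contact_force: [-0.6, -0.3, -0.2]
gripper_width: 1.001
gripper_force: 0.0
[ 501.2 -185.6  231.3] [[0.017, -1.0, -0.0], [-1.0, -0.017, 0.0], [-0.0, 0.0, -1.0]] [-0.062  0.224  0.068 -0.    -1.414  0.078] 2.7833
keeper_knob [([299, 162, 34, 62], 0.85), ([270, 18, 95, 210], 0.71)]
board [([111, 98, 118, 97], 0.95), ([298, 50, 35, 113], 0.82), ([401, 94, 182, 99], 0.8)]
holder [([268, 19, 99, 211], 0.56)]
[[316.7, 215.0], [317.1, 196.9], [316.8, 116.7]]
100 [ 418. -245.] [ 307. -201.] [ 658. -238.] [ 608. -167.]
150 [ 417. -235.] [ 310. -192.] [ 645. -228.] [ 597. -160.]
```

View pics/w1.png

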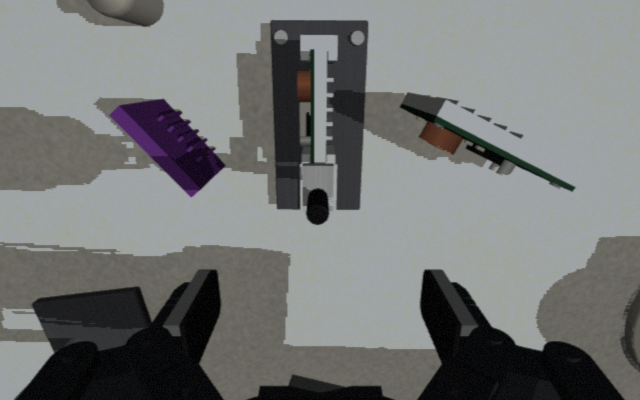

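The wrist view shows the knob top near (317,210) and the board in its slots at column 318. Purple is on the left and the larger look-alike on the right. I'll grip the knob and pull it towards +y.

```bash
python3 -m handwheel '[{"gripper":-1,"xyz":[-0.004,-0.001,0.037],"roll":0},{"gripper":-0.3,"xyz":[0,0,0.037],"roll":0},{"gripper":-0.3,"xyz":[0,0,0.037],"roll":0},{"gripper":-0.3,"xyz":[0,0,0],"roll":0},{"gripper":1,"xyz":[0,0,0],"roll":0}]' 30
python3 -m handwheel '[{"gripper":1,"xyz":[0,0,0],"roll":0},{"gripper":1,"xyz":[0,0,0],"roll":0},{"gripper":1,"xyz":[0,0,0],"roll":0},{"gripper":1,"xyz":[0,0,0],"roll":0}]'
```

```text
clock: 3.35
tcp_pos: [501.1, -181.8, 119.6]
orientation: [0.713, -0.701, -0.001, 0.002]
contact_force: [0.3, 0.6, -0.0]
gripper_width: 0.522
gripper_force: 0.0
clock: 3.68
tcp_pos: [503.3, -182.1, 123.3]
orientation: [0.714, -0.7, 0.002, -0.001]
contact_force: [-3.4, 0.0, 5.4]
gripper_width: 0.173
gripper_force: 29.3
```

```bash
python3 -m handwheel '[{"gripper":1,"xyz":[-0.006,0,0],"roll":0},{"gripper":1,"xyz":[-0.006,0,0],"roll":0},{"gripper":1,"xyz":[-0.006,0,0],"roll":0},{"gripper":1,"xyz":[-0.006,0,0],"roll":0},{"gripper":1,"xyz":[0,0,0],"roll":0}]'
python3 -m handwheel '[{"gripper":-0.3,"xyz":[0,0,0],"roll":0},{"gripper":-0.3,"xyz":[0,0,0],"roll":0},{"gripper":-0.3,"xyz":[0,0,0],"roll":0}]'
python3 -m handwheel '[{"gripper":-0.3,"xyz":[0,0,-0.035],"roll":0},{"gripper":-0.3,"xyz":[0,0,-0.035],"roll":0},{"gripper":-0.3,"xyz":[0,0,-0.035],"roll":0},{"gripper":-0.3,"xyz":[0,0,0],"roll":0}]'
python3 - <<'E'
from h import *
im=snap("wrist","w2");o=manip.observe();print(o["tcp_pos"].round(1),o["clock"],R.from_quat(o["orientation"]).as_matrix().round(3).tolist())
for q in("keeper_knob","board","holder"):print(q,[(np.round(r["rect"]).astype(int).tolist(),round(r["p"],2)) for r in manip.spot_in("wrist",q)[:4]])
H=np.array([502.6,-241.6])
print(proj("wrist",[(502.,-181.6+y,150) for y in(0,20,24,28)]+[(502.6,-241.6-45,101),(502.6,-241.6+45,101)]).round(1).tolist())
E
```

```text
clock: 4.1
tcp_pos: [502.9, -157.4, 123.3]
orientation: [0.714, -0.7, 0.002, -0.001]
contact_force: [-2.3, 0.8, 9.8]
gripper_width: 0.178
gripper_force: 29.6
clock: 4.35
tcp_pos: [502.1, -157.4, 120.9]
orientation: [0.714, -0.7, 0.0, -0.001]
contact_force: [0.2, 0.5, 0.1]
gripper_width: 0.594
gripper_force: 0.0
clock: 4.68
tcp_pos: [505.0, -158.9, 233.2]
orientation: [0.714, -0.7, 0.006, -0.003]
contact_force: [1.8, -0.6, 1.3]
gripper_width: 0.652
gripper_force: 0.0
[ 504.  -158.   229.6] 4.7333 [[0.019, -1.0, 0.009], [-1.0, -0.019, -0.001], [0.001, -0.009, -1.0]]
keeper_knob [([309, 161, 31, 62], 0.66)]
board [([304, 8, 36, 132], 0.98), ([412, 59, 189, 96], 0.89), ([116, 72, 115, 92], 0.58)]
holder [([278, 0, 96, 223], 0.57)]
[[317.7, 177.5], [317.2, 207.1], [317.1, 212.9], [317.0, 218.5], [319.8, 5.4], [317.5, 140.4]]
```

View pics/w2.png

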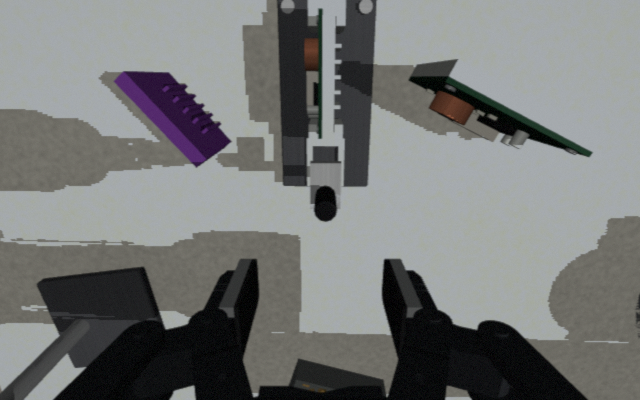

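The keeper is clear, with a gap between the board's end (row 138) and the lip (row 148). Now I'll move over the board and settle.

```bash
python3 -m handwheel '[{"gripper":-0.3,"xyz":[0.028,0,0],"roll":0},{"gripper":-0.3,"xyz":[0.028,0,0],"roll":0},{"gripper":-0.3,"xyz":[0.028,0,0],"roll":0},{"gripper":-0.3,"xyz":[0,0,0],"roll":0},{"gripper":-0.3,"xyz":[0,0,0],"roll":0}]' 60
python3 - <<'E'
from h import *
im=snap("wrist","w3");o=manip.observe();print(o["tcp_pos"].round(1),o["clock"],R.from_quat(o["orientation"]).as_matrix().round(3).tolist())
for q in("keeper_knob","board"):print(q,[(np.round(r["rect"]).astype(int).tolist(),round(r["p"],2)) for r in manip.spot_in("wrist",q)[:4]])
print(proj("wrist",[(x,-241.6+y,101) for x in(496.5,502.5,508.5) for y in(-40,0,40)]).round(1).tolist())
for r in(140,170,200):print(r,im[r,290:350:2].tolist().__repr__()[:0],[int(v) for v in im[r,296:346,:].mean(1)])
E
```

```text
clock: 5.3
tcp_pos: [502.4, -242.5, 223.3]
orientation: [0.713, -0.701, -0.002, 0.001]
contact_force: [0.4, 1.2, -0.1]
gripper_width: 0.65
gripper_force: 0.0
[ 502.6 -241.7  223.7] 5.35 [[0.018, -1.0, -0.003], [-1.0, -0.018, 0.001], [-0.001, 0.003, -1.0]]
keeper_knob [([304, 241, 30, 91], 0.58)]
board [([296, 123, 36, 118], 0.8), ([120, 159, 111, 98], 0.56), ([271, 82, 93, 252], 0.3)]
[[328.1, 138.7], [326.7, 189.6], [325.4, 235.9], [320.1, 138.5], [319.1, 189.5], [318.1, 235.8], [312.0, 138.4], [311.4, 189.3], [310.8, 235.7]]
140  [33, 44, 49, 45, 50, 48, 49, 50, 46, 47, 48, 54, 56, 50, 30, 26, 39, 100, 146, 164, 167, 168, 166, 167, 166, 166, 166, 167, 164, 136, 89, 67, 66, 66, 61, 57, 54, 55, 56, 56, 57, 55, 57, 56, 58, 55, 56, 56, 57, 58]
170  [29, 32, 38, 70, 98, 106, 106, 105, 104, 104, 105, 107, 105, 87, 53, 25, 34, 79, 133, 163, 166, 166, 166, 166, 167, 166, 166, 167, 165, 134, 86, 65, 65, 63, 63, 61, 55, 56, 52, 46, 39, 35, 35, 38, 31, 31, 32, 31, 30, 30]
200  [31, 32, 30, 30, 51, 70, 81, 85, 79, 71, 57, 55, 54, 49, 38, 25, 25, 63, 127, 162, 166, 166, 166, 167, 166, 166, 167, 166, 162, 134, 89, 83, 82, 83, 82, 73, 59, 55, 53, 54, 57, 53, 54, 56, 55, 55, 54, 55, 54, 56]
```

```bash
python3 -m handwheel '[{"gripper":-0.3,"xyz":[0,-0.0005,0.03],"roll":0},{"gripper":-0.3,"xyz":[0,0,0.03],"roll":0},{"gripper":-0.3,"xyz":[0,0,0.03],"roll":0},{"gripper":-0.3,"xyz":[0,0,0.03],"roll":0},{"gripper":-0.3,"xyz":[0,0,0.029],"roll":0}]' 60
python3 -m handwheel '[{"gripper":-0.3,"xyz":[0,0,0],"roll":0},{"gripper":-0.3,"xyz":[0,0,0],"roll":0}]'
python3 -m handwheel '[{"gripper":1,"xyz":[0,0,0],"roll":0},{"gripper":1,"xyz":[0,0,0],"roll":0},{"gripper":1,"xyz":[0,0,0],"roll":0},{"gripper":1,"xyz":[0,0,0],"roll":0},{"gripper":1,"xyz":[0,0,0],"roll":0}]'
```

```text
clock: 5.87
tcp_pos: [503.6, -240.5, 75.0]
orientation: [0.714, -0.7, -0.0, -0.0]
contact_force: [0.0, -0.0, -0.6]
gripper_width: 0.649
gripper_force: 0.0
clock: 6.03
tcp_pos: [503.0, -240.8, 75.7]
orientation: [0.714, -0.7, -0.001, 0.001]
contact_force: [0.2, 0.2, 0.7]
gripper_width: 0.649
gripper_force: 0.0
clock: 6.45
tcp_pos: [504.8, -241.9, 78.2]
orientation: [0.714, -0.7, 0.001, -0.001]
contact_force: [-1.3, 1.6, 7.2]
gripper_width: 0.125
gripper_force: 59.6
```

```bash
python3 -m handwheel '[{"gripper":1,"xyz":[0,0,-0.012],"roll":0},{"gripper":1,"xyz":[0,0,-0.012],"roll":0},{"gripper":1,"xyz":[0,0,-0.015],"roll":0},{"gripper":1,"xyz":[0,0,-0.02],"roll":0},{"gripper":1,"xyz":[0,0,-0.02],"roll":0}]'
python3 -m handwheel '[{"gripper":1,"xyz":[0,0,-0.035],"roll":0},{"gripper":1,"xyz":[0,0,-0.035],"roll":0},{"gripper":1,"xyz":[0,0,-0.035],"roll":0},{"gripper":1,"xyz":[0,0,-0.035],"roll":0},{"gripper":1,"xyz":[0,0,-0.035],"roll":0}]'
python3 -m handwheel '[{"gripper":1,"xyz":[0,0,-0.035],"roll":0},{"gripper":1,"xyz":[0,0,-0.035],"roll":0},{"gripper":1,"xyz":[0,0,-0.035],"roll":0},{"gripper":1,"xyz":[0,0,0],"roll":0},{"gripper":1,"xyz":[0,0,0],"roll":0}]'
python3 - <<'E'
from h import *
o=manip.observe();print(o["tcp_pos"].round(1),o["clock"],o["joint_positions"].round(3),R.from_quat(o["orientation"]).as_matrix().round(3).tolist())
E
```

```text
clock: 6.87
tcp_pos: [503.2, -241.3, 155.7]
orientation: [0.714, -0.7, -0.001, 0.0]
contact_force: [-0.2, -0.5, -2.3]
gripper_width: 0.128
gripper_force: 58.7
clock: 7.28
tcp_pos: [503.1, -241.3, 332.1]
orientation: [0.714, -0.7, -0.0, -0.0]
contact_force: [2.0, -1.2, -2.3]
gripper_width: 0.124
gripper_force: 58.7
clock: 7.7
tcp_pos: [504.4, -241.6, 437.3]
orientation: [0.714, -0.7, 0.002, -0.001]
contact_force: [0.2, 0.6, -2.9]
gripper_width: 0.123
gripper_force: 58.9
[ 504.4 -241.6  437.3] 7.7 [-0.167  0.328  0.733 -0.    -1.972  0.186] [[0.019, -1.0, 0.005], [-1.0, -0.019, -0.001], [0.001, -0.005, -1.0]]
```

Board is out. Moves here only translate and roll the tool. The lens is tilted about 0.24 rad, so I need some way to pitch the board. I'll go up to the camera's azimuth at the edge of reach and see how the arm approaches an unreachable pose.

```bash
python3 -m handwheel '[{"gripper":1,"xyz":[-0.0355,-0.0055,-0.008],"roll":0},{"gripper":1,"xyz":[-0.0355,-0.0055,-0.008],"roll":0},{"gripper":1,"xyz":[-0.0355,-0.0055,-0.008],"roll":0},{"gripper":1,"xyz":[-0.0355,-0.0055,-0.008],"roll":0},{"gripper":1,"xyz":[-0.0355,-0.0055,-0.008],"roll":0}]'
python3 -m handwheel '[{"gripper":1,"xyz":[-0.0355,-0.0055,-0.008],"roll":0},{"gripper":1,"xyz":[-0.0355,-0.0055,-0.008],"roll":0},{"gripper":1,"xyz":[-0.0355,-0.0055,-0.008],"roll":0},{"gripper":1,"xyz":[-0.0355,-0.0055,-0.008],"roll":0},{"gripper":1,"xyz":[0,0,0],"roll":-6.9}]'
python3 -m handwheel '[{"gripper":1,"xyz":[0,0,0],"roll":0},{"gripper":1,"xyz":[0,0,0],"roll":0}]'
cat > st.py <<'E'
from h import *
o=manip.observe();M=R.from_quat(o["orientation"]).as_matrix()
print(o["tcp_pos"].round(1),"t",o["clock"],"q",o["joint_positions"].round(3),"grip",round(o["gripper_force"],1))
n=-M[:,1]; u=-M[:,2] # board x, board z
print("tool x",M[:,0].round(3),"board x",n.round(3),"yaw",np.arctan2(n[1],n[0]).round(3),"pitch",np.arcsin(n[2]).round(3),"board y.z",round(M[2,0],3))
E
python3 st.py
```

```text
clock: 8.12
tcp_pos: [527.4, -61.8, 474.2]
orientation: [0.714, -0.7, -0.001, 0.001]
contact_force: [1.0, 0.2, -2.4]
gripper_width: 0.13
gripper_force: 59.0
clock: 8.53
tcp_pos: [548.2, 85.0, 504.4]
orientation: [0.756, -0.655, -0.002, 0.002]
contact_force: [0.9, 0.4, -3.2]
gripper_width: 0.127
gripper_force: 59.1
clock: 8.7
tcp_pos: [547.2, 79.2, 506.0]
orientation: [0.754, -0.657, -0.001, 0.001]
contact_force: [-0.7, -0.7, -1.4]
gripper_width: 0.123
gripper_force: 59.2
[547.2  79.2 506. ] t 8.7 q [ 0.427  0.427  1.087 -0.    -2.234 -0.289] grip 59.2
tool x [ 0.137 -0.991  0.001] board x [ 0.991  0.137 -0.003] yaw 0.138 pitch -0.003 board y.z 0.001
```

```bash
python3 -m handwheel '[{"gripper":1,"xyz":[0,-0.03,0],"roll":0},{"gripper":1,"xyz":[0,-0.03,0],"roll":0},{"gripper":1,"xyz":[0,-0.03,0],"roll":0},{"gripper":1,"xyz":[0,0,0],"roll":0},{"gripper":1,"xyz":[0,0,0],"roll":0}]'; python3 st.py
python3 -m handwheel '[{"gripper":1,"xyz":[0,-0.03,0],"roll":0},{"gripper":1,"xyz":[0,-0.03,0],"roll":0},{"gripper":1,"xyz":[0,0,0],"roll":0},{"gripper":1,"xyz":[0,0,0],"roll":0}]'; python3 st.py
```

```text
clock: 9.12
tcp_pos: [612.5, 87.5, 487.7]
orientation: [0.753, -0.658, 0.003, -0.002]
contact_force: [0.7, -0.1, -1.2]
gripper_width: 0.123
gripper_force: 59.4
[612.5  87.5 487.7] t 9.1167 q [ 0.396  0.672  1.494  0.006 -2.386 -0.257] grip 59.4
tool x [ 0.135 -0.991  0.002] board x [0.991 0.135 0.007] yaw 0.135 pitch 0.007 board y.z 0.002
clock: 9.45
tcp_pos: [646.9, 92.1, 466.5]
orientation: [0.754, -0.657, 0.013, -0.014]
contact_force: [0.4, 0.1, -1.3]
gripper_width: 0.121
gripper_force: 59.4
[646.9  92.1 466.5] t 9.45 q [ 0.386  0.71   1.497  0.015 -2.321 -0.239] grip 59.4
tool x [ 0.136 -0.991  0.002] board x [0.99  0.136 0.038] yaw 0.137 pitch 0.038 board y.z 0.002
```

The tilt grows at the reach limit and stays. I'll keep pushing outward and up.

```bash
python3 -m handwheel '[{"gripper":1,"xyz":[0,-0.03,-0.025],"roll":0},{"gripper":1,"xyz":[0,-0.03,-0.025],"roll":0},{"gripper":1,"xyz":[0,-0.03,-0.025],"roll":0},{"gripper":1,"xyz":[0,0,0],"roll":0},{"gripper":1,"xyz":[0,0,0],"roll":0}]'; python3 st.py
```

```text
clock: 9.87
tcp_pos: [665.7, 95.6, 475.7]
orientation: [0.753, -0.655, 0.038, -0.041]
contact_force: [-0.0, 0.5, -1.5]
gripper_width: 0.124
gripper_force: 59.6
[665.7  95.6 475.7] t 9.8667 q [ 0.391  0.704  1.499  0.04  -2.259 -0.225] grip 59.6
tool x [ 0.139 -0.99   0.003] board x [0.984 0.138 0.111] yaw 0.14 pitch 0.111 board y.z 0.003
```

```bash
python3 -m handwheel '[{"gripper":1,"xyz":[0,-0.03,-0.025],"roll":0},{"gripper":1,"xyz":[0,-0.03,-0.025],"roll":0},{"gripper":1,"xyz":[0,-0.03,-0.025],"roll":0},{"gripper":1,"xyz":[0,-0.03,-0.025],"roll":0},{"gripper":1,"xyz":[0,0,0],"roll":0}]'
python3 -m handwheel '[{"gripper":1,"xyz":[0,0,0],"roll":0},{"gripper":1,"xyz":[0,0,0],"roll":0}]'; python3 st.py
cat >> fit2.py <<'E'
print("free",cp(p,[(-100,0,0)]).round(1))
for fx in([-60,90,0,30],):
  for loss in('linear','soft_l1'):
    q=LS(lambda v:res(np.r_[v,fx]),p[:4],loss=loss);J=q.jac;print(loss,q.x.round(3),q.cost.round(1),"sd",np.sqrt(np.diag(np.linalg.inv(J.T@J))).round(3),"lens",cp(q.x,[(-100,0,0)]).round(1),"face",cp(q.x,[(-220,0,0)]).round(1));print(q.fun.round(1).tolist())
E
python3 fit2.py | tail -5
```

```text
clock: 10.28
tcp_pos: [685.0, 98.3, 496.6]
orientation: [0.75, -0.653, 0.072, -0.078]
contact_force: [-1.0, 0.0, -1.5]
gripper_width: 0.125
gripper_force: 59.6
clock: 10.45
tcp_pos: [685.0, 98.5, 494.7]
orientation: [0.751, -0.653, 0.07, -0.076]
contact_force: [-0.2, -0.0, -2.0]
gripper_width: 0.125
gripper_force: 59.6
[685.   98.5 494.7] t 10.45 q [ 0.399  0.687  1.499  0.072 -2.183 -0.212] grip 59.6
tool x [ 0.139 -0.99   0.006] board x [0.969 0.137 0.205] yaw 0.14 pitch 0.207 board y.z 0.006
free [[703.9  41.6 275.9]]
linear [7.40247e+02 4.64790e+01 1.31000e-01 2.46000e-01] 19.7 sd [0.64  0.664 0.01  0.014] lens [[703.6  41.6 275.6]] face [[588.2  26.4 246.3]]
[0.1, -0.8, 1.2, -0.5, 0.5, 0.8, -0.5, 0.0, -2.5, -2.0, -0.4, -1.7, 0.8, -1.5, -0.4, 0.3, 3.1, 1.7, 0.3, -0.5, 0.5, 0.1, 0.2, -0.1, -0.3, -0.4, 0.1, -1.8, -0.8, -0.0, 0.2, 0.8, 0.9, 0.4, 0.3, 0.1, -0.6, 0.0]
soft_l1 [7.40154e+02 4.66100e+01 1.38000e-01 2.49000e-01] 12.4 sd [0.788 0.806 0.012 0.018] lens [[703.6  41.5 275.4]] face [[588.4  25.6 245.8]]
[-0.2, -0.6, 0.8, -0.5, 0.4, 0.8, -0.5, 0.2, -2.5, -2.0, -0.2, -1.9, 0.8, -1.7, -0.3, 0.4, 3.3, 1.5, 0.1, -0.3, 0.2, 0.0, 0.2, -0.2, -0.3, -0.2, 0.1, -1.9, -0.7, 0.0, 0.1, 0.8, 0.9, 0.4, 0.4, 0.2, -0.6, 0.0]
```

```bash
python3 -m handwheel '[{"gripper":1,"xyz":[0,-0.03,-0.025],"roll":0},{"gripper":1,"xyz":[0,-0.018,-0.015],"roll":0},{"gripper":1,"xyz":[0,0,0],"roll":0},{"gripper":1,"xyz":[0,0,0],"roll":0},{"gripper":1,"xyz":[0,0,0],"roll":0}]'; python3 st.py
```

```text
clock: 10.87
tcp_pos: [690.4, 99.4, 505.6]
orientation: [0.749, -0.651, 0.084, -0.091]
contact_force: [-0.6, 0.8, -2.0]
gripper_width: 0.132
gripper_force: 59.5
[690.4  99.4 505.6] t 10.8667 q [ 0.403  0.677  1.499  0.085 -2.154 -0.208] grip 59.5
tool x [ 0.138 -0.99   0.007] board x [0.96  0.136 0.244] yaw 0.141 pitch 0.247 board y.z 0.007
```

```bash
python3 -m handwheel '[{"gripper":1,"xyz":[0,0.034,0],"roll":0},{"gripper":1,"xyz":[0,0.034,0],"roll":0},{"gripper":1,"xyz":[0,0.034,0],"roll":0},{"gripper":1,"xyz":[0,0.034,0],"roll":0},{"gripper":1,"xyz":[0,0.034,0],"roll":0}]'
python3 -m handwheel '[{"gripper":1,"xyz":[0.028,0,0],"roll":0},{"gripper":1,"xyz":[0.028,0,0],"roll":0},{"gripper":1,"xyz":[0,0,0],"roll":0},{"gripper":1,"xyz":[0,0,0],"roll":0}]'; python3 st.py
cat > tgt.py <<'E'
from h import *
o=manip.observe();M=R.from_quat(o["orientation"]).as_matrix()
yaw,t,F=.138,.248,np.array([588.3,25.7,246.])
B=np.c_[-M[:,1],-M[:,0],-M[:,2]]
P=F-B@np.array([6,0,-19.7]);print("target",P.round(1),"shift tool mm",(M.T@(P-o["tcp_pos"])).round(1))
D=(R.from_euler('z',yaw)*R.from_euler('y',-t)).as_matrix()
print("rot err board axes deg",np.degrees(R.from_matrix(B.T@D).as_rotvec()).round(2))
E
python3 tgt.py
```

```text
clock: 11.28
tcp_pos: [572.0, 84.1, 480.5]
orientation: [0.749, -0.651, 0.084, -0.09]
contact_force: [1.1, 1.7, 0.3]
gripper_width: 0.125
gripper_force: 59.5
clock: 11.62
tcp_pos: [581.0, 27.9, 482.6]
orientation: [0.748, -0.652, 0.084, -0.09]
contact_force: [-0.2, 0.5, -2.2]
gripper_width: 0.124
gripper_force: 59.7
[581.   27.9 482.6] t 11.6167 q [ 0.356  0.21   0.641  0.062 -1.762 -0.199] grip 59.7
tool x [ 0.136 -0.991  0.008] board x [0.96  0.134 0.245] yaw 0.138 pitch 0.247 board y.z 0.008
target [577.7  24.4 263.6] shift tool mm [  1.3  57.2 211.4]
rot err board axes deg [ 0.46 -0.04 -0.03]
```

```bash
python3 -m handwheel '[{"gripper":1,"xyz":[0.001,0.0286,0],"roll":0},{"gripper":1,"xyz":[0,0.0286,0],"roll":0},{"gripper":1,"xyz":[0,0,0.03],"roll":0},{"gripper":1,"xyz":[0,0,0.03],"roll":0},{"gripper":1,"xyz":[0,0,0.03],"roll":0}]'
python3 -m handwheel '[{"gripper":1,"xyz":[0,0,0.03],"roll":0},{"gripper":1,"xyz":[0,0,0.03],"roll":0},{"gripper":1,"xyz":[0,0,0.03],"roll":0},{"gripper":1,"xyz":[0,0,0.03],"roll":0},{"gripper":1,"xyz":[0,0,0],"roll":0}]'
python3 -m handwheel '[{"gripper":1,"xyz":[0,0,0],"roll":0},{"gripper":1,"xyz":[0,0,0],"roll":0}]'
python3 tgt.py
python3 - <<'E'
from h import *
a=snap("scene","s5");b=snap("top","t5")
c=np.zeros((600,800,3),np.uint8)
r=lambda im,x,y,w,h,f:cv2.resize(im[y:y+h,x:x+w,::-1],None,fx=f,fy=f,interpolation=cv2.INTER_CUBIC)
c[:480,:480]=r(a,315,140,80,80,6)[:480,:480]
c[:600,480:800]=r(b,270,65,64,120,5)
cv2.imwrite("pics/c5.png",c)
for n in("scene","top"):
  for q in("board","lens"):print(n,q,[(np.round(k["rect"]).astype(int).tolist(),round(k["p"],2)) for k in manip.spot_in(n,q)[:4]])
E
```

```text
clock: 12.03
tcp_pos: [548.3, 23.5, 380.5]
orientation: [0.749, -0.651, 0.084, -0.091]
contact_force: [0.6, 0.8, -3.0]
gripper_width: 0.126
gripper_force: 60.0
clock: 12.45
tcp_pos: [575.0, 26.5, 256.7]
orientation: [0.749, -0.652, 0.079, -0.086]
contact_force: [-1.0, -0.3, -3.7]
gripper_width: 0.127
gripper_force: 60.0
clock: 12.62
tcp_pos: [578.6, 26.0, 267.0]
orientation: [0.749, -0.651, 0.085, -0.091]
contact_force: [0.1, -0.1, -1.7]
gripper_width: 0.123
gripper_force: 60.1
target [577.7  24.4 263.6] shift tool mm [1.5 1.9 3.1]
rot err board axes deg [ 0.47  0.11 -0.17]
scene board [([258, 276, 20, 55], 0.82), ([302, 160, 32, 45], 0.77), ([186, 219, 24, 59], 0.57)]
scene lens []
top board [([384, 172, 27, 25], 0.72), ([395, 258, 28, 47], 0.62), ([263, 247, 22, 16], 0.44)]
top lens [([291, 74, 25, 64], 0.95)]
```

View pics/c5.png

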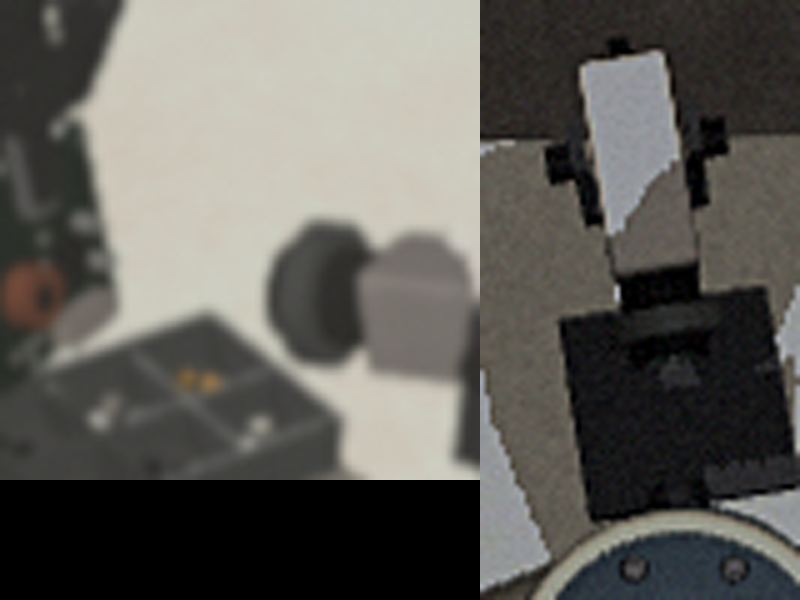

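The board is in front of the lens, component side showing. I'll apply the small correction and overlay the modelled board and head to check.

```bash
python3 -m handwheel '[{"gripper":1,"xyz":[0.0015,0.002,0.003],"roll":0},{"gripper":1,"xyz":[0,0,0],"roll":0},{"gripper":1,"xyz":[0,0,0],"roll":0},{"gripper":1,"xyz":[0,0,0],"roll":0},{"gripper":1,"xyz":[0,0,0],"roll":0}]'
python3 tgt.py
python3 - <<'E'
from h import *
import io,contextlib
with contextlib.redirect_stdout(io.StringIO()): import fit2
a=snap("scene","s6");o=manip.observe();M=R.from_quat(o["orientation"]).as_matrix()
B=np.c_[-M[:,1],-M[:,0],-M[:,2]];P=o["tcp_pos"]
w=lambda l:(np.array(l,float)-[0,0,62.2])@B.T+P
f=7;x0,y0=288,140
c=cv2.resize(a[y0:y0+80,x0:x0+112,::-1],None,fx=f,fy=f,interpolation=cv2.INTER_CUBIC);raw=c.copy()
def pl(pts,col):
    q=((proj("scene",pts)-[x0-.5,y0-.5])*f).astype(np.int32);cv2.polylines(c,[q],True,col,1)
pl(w([(6,-45,0),(6,45,0),(6,45,85),(6,-45,85)]),(0,0,255))
p=np.r_[740.15,46.6,.138,.248]
pl(fit2.cp(p,fit2.circ(-100,19)),(0,255,0));pl(fit2.cp(p,fit2.circ(-90,28)),(255,255,0))
for z in(21,-21):pl(fit2.cp(p,[(-60,-21,z),(40,-21,z),(40,21,z),(-60,21,z)]),(255,0,0))
for L in([(-100,0,0),(-220,0,0)],):pl(fit2.cp(p,L),(0,255,255))
cv2.imwrite("pics/c6.png",c)
E
```

```text
clock: 13.33
tcp_pos: [576.8, 24.1, 261.4]
orientation: [0.749, -0.651, 0.084, -0.09]
contact_force: [0.4, -0.3, -2.7]
gripper_width: 0.127
gripper_force: 60.1
target [577.7  24.4 263.6] shift tool mm [-0.2 -1.5 -1.9]
rot err board axes deg [ 0.45 -0.05 -0.14]
```

View pics/c6.png

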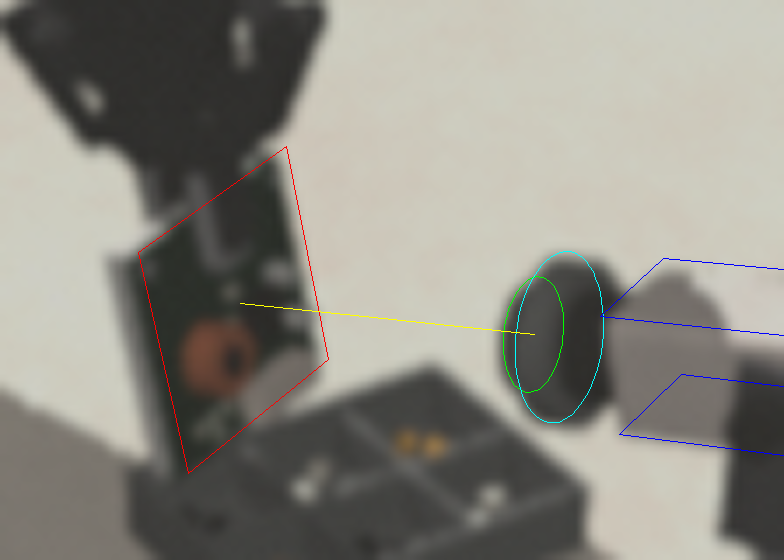

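The overlay agrees to within about 1 px: the board outline matches, and the view axis runs from the lens to the board's centre. One small nudge, settle, then hand in.

```bash
python3 -m handwheel '[{"gripper":1,"xyz":[0,-0.002,-0.001],"roll":0},{"gripper":1,"xyz":[0,0,0],"roll":0},{"gripper":1,"xyz":[0,0,0],"roll":0},{"gripper":1,"xyz":[0,0,0],"roll":0},{"gripper":1,"xyz":[0,0,0],"roll":0}]'
python3 -m handwheel '[{"gripper":1,"xyz":[0,0,0],"roll":0},{"gripper":1,"xyz":[0,0,0],"roll":0},{"gripper":1,"xyz":[0,0,0],"roll":0},{"gripper":1,"xyz":[0,0,0],"roll":0},{"gripper":1,"xyz":[0,0,0],"roll":0}]'
python3 tgt.py; python3 -c "
from cell import manip
print(manip.finish_job())"
```

```text
clock: 13.8
tcp_pos: [578.4, 24.3, 262.9]
orientation: [0.749, -0.651, 0.084, -0.09]
contact_force: [0.5, -0.2, -2.1]
gripper_width: 0.124
gripper_force: 60.1
clock: 14.22
tcp_pos: [578.5, 24.3, 262.9]
orientation: [0.749, -0.651, 0.084, -0.09]
contact_force: [1.1, -0.0, -1.5]
gripper_width: 0.124
gripper_force: 60.1
target [577.7  24.4 263.6] shift tool mm [-0.1  0.5 -0.9]
rot err board axes deg [ 0.45 -0.05 -0.14]
the job is handed in; nothing more can be done
None
```

I slid the keeper back and lifted the board out, and handed the job in at about 14 s with the arm holding the board steady: about 12 cm from the lens, within about 1 mm and 0.5° of the pose I worked out from the pictures (that estimate is good to a few mm and about 1°); no verdict came back.

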